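Shut and latch the capsule box

TASK

Shut the lid of the coffee-capsule box that stands open: press it fully down with the fingertips, then push its lever latch over past centre so that it snaps down onto the closed lid. Only touch and push, gently: do not grip, lift or shove the box out of its place, and leave the other box, which is already latched, and everything else on the counter alone.

Things in the scene. Friction and masses are not known exactly. Their poses are not given: they have to be found in the camera images.
- open_box: the grey capsule box whose lid stands open, loose on the counter, 1.1 to 2.1 kg, 120 (x) by 140 (y) by 100 mm high without the lid. Origin: centre of its underside; z up. Its lid is hinged along the top of its +y side; the lever latch is on the middle of its -y side, on a bracket 40 mm wide that stands out 26 mm. It slides if shoved with more than about 8 N. It and the other box look alike and may change places
- open_lid (a joint): angle of the open box's lid, rad: 0 = shut, flat on the box; 1.5 = nearly upright; starts between 0.8 and 1.35. A stiff hinge: it stays at any angle and must be pushed all the way down (about 1 to 3 N on its outer face 100 mm from the hinge)
- open_lid_hinge (a point): point on the lid's hinge line, at its middle: 70 mm to +y of the box's origin and 100 mm above the counter. The lid is a plain panel 120 by 140 mm, 8 mm thick, that reaches 140 mm from this line; its inner face lies in the hinge line's plane and its outer face 8 mm further out. Axes turn with the lid: -y points from the hinge along the lid to its free edge, z is the normal of the outer face (up when shut, mostly towards the box's +y when open)
- open_lid_edge (a point): middle of the lid's free edge, on its outer face
- open_latch (a joint): angle of the open box's lever latch, rad: 0 = unlatched (its start), leaning 0.7 rad outwards (to the box's -y); grows as it swings up and over; 0.7 = upright, the centre; 2.1 = latched, nearly flat over the lid. A spring holds it at either end (up to 2 N at the bar, square to the lever) and snaps it over past the centre. Follow the bar's arc: a level push rubs on the rising bar
- open_latch_bar (a point): centre of the round cross bar at the free end of the lever, 14 mm thick and 70 mm long along the box's x, 60 mm from the pivot; two rods of 8 mm, 28 mm apart, join it to the pivot. Unlatched it is 158 mm above the counter and 39 mm outside the pivot; upright 172 mm above the counter; latched 122 mm
- open_latch_pivot (a point): the lever's pivot: 85 mm to -y of the box's origin, 112 mm above the counter; the axis runs along the box's x
- shut_box: the other, like box, already shut and latched; to be left alone. Origin and axes as for the open box; its lid's top is 108 mm and its latch bar's top about 130 mm above the counter
- shut_lid (a joint): lid angle of the other box, rad, 0 = shut: stays so
- shut_latch (a joint): latch angle of the other box, rad; this one is counted from its latched position: 0 = latched, -2.1 = unlatched; stays at 0
- cup_a: paper cup, 72 mm across, 90 mm high, between the two boxes; origin under its centre; leave it
- cup_b: paper cup, 72 mm across, 90 mm high, beyond the boxes; origin under its centre; leave it
- mug: white mug, 74 mm across plus handle, 85 mm high, between the two boxes; origin under its centre; leave it
- jar: glass jar with steel lid, 64 mm across, 90 mm high, beyond the boxes; origin under its centre; leave it
- spoon: steel spoon 150 mm long lying on the counter nearer the robot; leave it
- bowl: white bowl, 100 mm across, 40 mm high, at the far edge; origin under its centre; leave it
There are look-alikes about, which are no part of the job. Leave any red look-alike of the open_box alone.

How it is judged:
By the outcome, as a careful person would: the job done as asked, in the order asked, and still so for the second after the job is handed in, with the robot touching nothing.
It also fails if it takes over 51 s, if anything falls off the work surface, if the arm or the gripper's body presses on something with over 40 N, if the wrist force passes 120 N, or if a joint passes its speed limit or range.

ROBOT

A 7-joint arm with a two-finger parallel gripper is mounted at the origin on the work surface. World frame = base frame: x ahead of the robot, y to its left, z up, the work surface at z = 0. Lengths are in m, angles in rad, forces in N, time in s.
With the tool pointing down it reaches from about 0.425 to 0.925 m from the base axis. Payload 6.8 kg.
Tool frame: the origin (TCP) lies between the finger pads; the fingertips stand r.tcp_to_tips ahead of it and the grasp point (between the pads) lies 3 mm ahead of it (r.tcp_to_tips is the distance from the TCP to the fingertips, in m); z points along the fingers, y is the line along which they close (so a half turn about z gives the same grasp; the last joint's range is limited). The gripper opens to 85 mm and grips with 20 to 120 N. Pads are 22 mm wide; open, the fingers measure 114 mm over their backs; the gripper's body (76 mm by 85 mm) begins 54 mm behind the grasp point. The pads swing forward as they close: fully open they stand 13 mm farther back than shut.
Start: joints at [-1.302, 0.477, 0.022, 1.555, -0.011, 1.109, -0.083], TCP at [0.248, 0.628, 0.253] pointing down, gripper open.
Joint ranges: [-2.96, 2.96], [-0.34, 2.1], [-1.41, 1.46], [0.24, 2.44], [-1.37, 4.51], [0.17, 1.92], [-2.96, 2.96]. Speed limits (rad/s): [2.39, 2.39, 3.14, 3.14, 3.14, 3.14, 3.14].

INTERFACE

Orientations are given as a rotation vector (axis times angle).
In Python, from bench import r gives the robot as it stands. The module is installed in compiled form; this text tells all that it offers.
- The arm moves only by the tool step_arm, never from a script. Its argument "moves" is a list of rows, each an object of numbers: "rx", "ry", "rz": the turn, a rotation vector about the tool's x, y, z in degrees; "dx", "dy", "dz": the shift along the tool's x, y, z in mm; "gripper": the opening, from -1 (shut) to 1 (fully open). In form: [{"rx": .., "ry": .., "rz": .., "dx": .., "dy": .., "dz": .., "gripper": ..}, ...]. A call has 1 to 20 rows; each row shifts and turns the commanded pose from where the row before left it, along the tool's axes as they then stand; what a row does not reach is not made up. A row lasts 1/8 s, in which the tool goes at most 62.5 mm and 10.7 degrees, less where a joint would pass 70% of its speed; a pose out of reach is approached as far as the arm can. A call is refused whole if a number of a shift passes 62.5 or a number of a turn 10.7, either way. A call with a gripper value outside its range is refused whole. The fingers move at their own pace and stop on an object; "grip_force" is the grip in N (left out, the last holds). Time passes only in rows, so rows that do not move let the fingers close. It gives the time, the measured TCP pose, the force, the opening and the grip force at its end, in the units of the state.
- r.get_obs(): the state, without advancing time (a new reading comes with each control period).
- r.grab_frame(name): name is "scene" or "top" or "wrist"; returns the picture (480x640x3 uint8, blue, green, red); there is no depth.
- r.camera_info(name): a dict with "mtx" (3x3 intrinsics, pixels), "rvec" (rotation vector, rad) and "tvec" (3), from world to camera coordinates, as OpenCV has them. Camera axes: x right, y down, z forward; pixel columns grow to the right and rows downward; lengths in m; the calibration is good to about 2 mm. A picture is of the moment at which its call begins: read the wrist's pose just before it. camera_info takes no time and is no camera call; for the wrist camera it gives the pose at the moment of the call.
- r.hand_in(): hands the job in; it is judged then, once.
The state is a dict: "clock": time; "joints": joint angles; "qvel": joint speeds; "tau": joint torques, N m; "tcp_pos": TCP position; "orientation": TCP orientation; "contact_force": force on the tool from outside, world axes, zero at the start; "moment": the same for the moment, N m; "grip_width": finger opening in m; "gripper_force": force on a finger pad.
Only numpy, scipy, OpenCV 4.12 (cv2) and the standard library are available. Lean on these libraries where they do the work, as an engineer would, in place of code of your own. Each camera call takes 0.05 s, during which the arm holds its last target. There are 200 camera calls.

## Working session

There is one attempt and no reset: what is moved stays moved. The work goes in short steps, Python scripts to look and compute and a tool call to move; the robot and the scene stay as the last step left them, time stands still between calls to the robot, and variables do not carry over. Pictures are saved under pics/ and viewed, at most 10 in all, crops included, and the job is handed in when it is done.

Besides the shell and the picture viewer there is one more tool, called after "Request:" by a JSON object that holds its "fn" and its "kwargs", one argument or row to a line. step_arm: Moves the arm, as the interface text tells. Its arguments: {"type":"object","properties":{"moves":{"type":"array","items":{"type":"object","properties":{"rx":{"type":"number"},"ry":{"type":"number"},"rz":{"type":"number"},"dx":{"type":"number"},"dy":{"type":"number"},"dz":{"type":"number"},"gripper":{"type":"number"}}}},"grip_force":{"type":"number"}},"required":["moves"]}

```bash
mkdir -p pics; python3 - <<'E'
from bench import r
import cv2,numpy as np
o=r.get_obs();print({k:np.round(v,3).tolist() for k,v in o.items()},r.tcp_to_tips)
for n in("scene","top"):
    cv2.imwrite(f"pics/{n}0.png",r.grab_frame(n));c=r.camera_info(n)
    R=cv2.Rodrigues(np.array(c["rvec"],float))[0];print(n,(-R.T@np.array(c["tvec"]).ravel()).round(3),R.round(2).tolist())
E
```

```text
{'clock': 0.0, 'joints': [-1.302, 0.478, 0.022, 1.556, -0.012, 1.109, -0.083], 'qvel': [0.001, -0.001, -0.002, -0.001, -0.001, 0.001, -0.001], 'tau': [-0.0, -59.643, 1.608, -28.119, 0.013, 0.009, 0.0], 'tcp_pos': [0.248, 0.627, 0.252], 'orientation': [-0.588, -3.086, 0.003], 'contact_force': [-0.777, 0.268, 0.965], 'moment': [-0.012, -0.013, -0.037], 'gripper_force': 0.0, 'grip_width': 0.085} 0.022
scene [ 1.092 -0.499  1.125] [[0.62, 0.78, -0.01], [0.65, -0.53, -0.54], [-0.43, 0.33, -0.84]]
top [ 0.387 -0.106  1.418] [[0.0, -1.0, 0.0], [-0.99, -0.0, -0.12], [0.12, -0.0, -0.99]]
```

View pics/scene0.png

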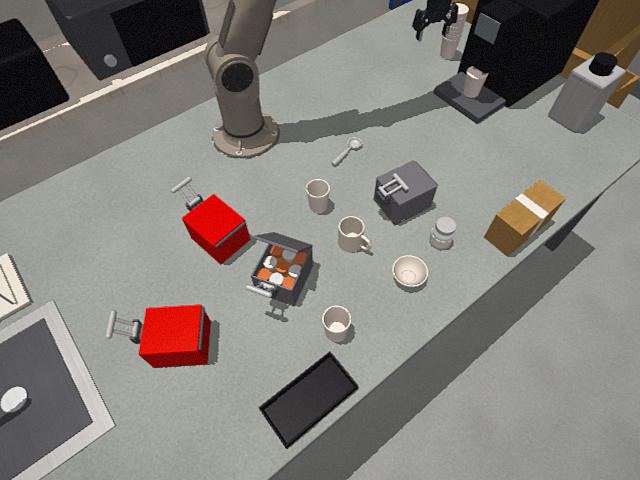

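View pics/top0.png

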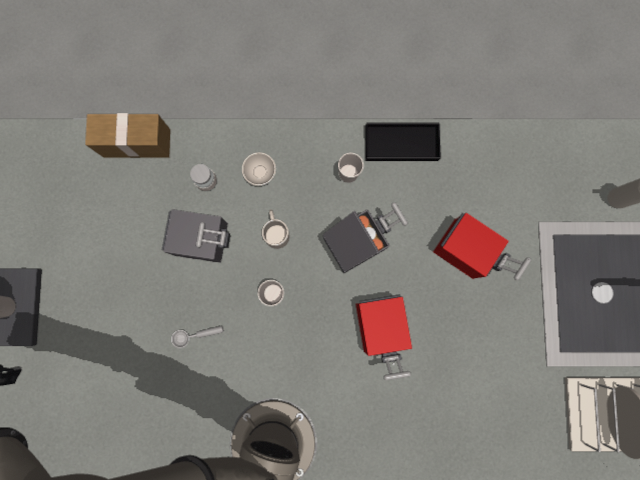

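Candidates: the grey open box at scene (282,268) / top (357,240); the grey latched box at scene (405,190) / top (195,235); red look-alikes at top (472,245) and (385,325). I choose the grey open one, and check it in an enlarged crop.

```bash
python3 - <<'E'
import cv2,numpy as np
a=cv2.imread("pics/scene0.png")[222:322,232:332];b=cv2.imread("pics/top0.png")[190:290,312:412]
cv2.imwrite("pics/crop0.png",np.hstack([cv2.resize(i,None,fx=4,fy=4,interpolation=cv2.INTER_CUBIC) for i in(a,b)]))
E
```

```text
(no output)
```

View pics/crop0.png

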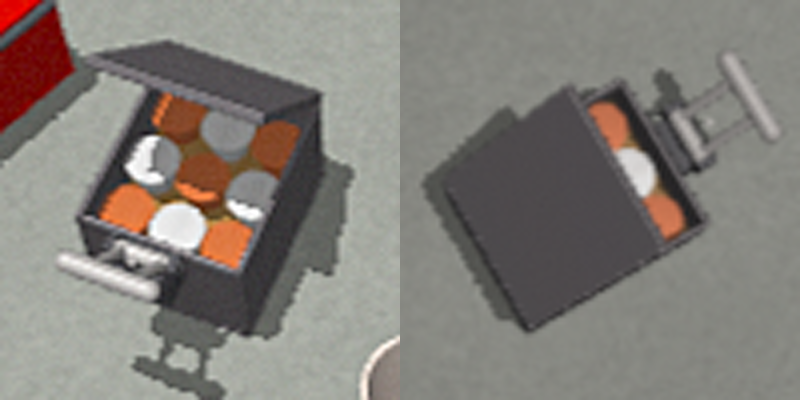

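The crop shows the grey box with its lid partly open and lever leaning out, its bar ends at crop (65,262)/(155,293) in scene and (730,62)/(770,133) in top. I fit the pose (x, y, yaw, lid angle) to both views.

```bash
cat > fit.py <<'E'
from bench import r
import cv2,numpy as np
from scipy.optimize import least_squares
def model(p,la=0.):
    x,y,w,t=p
    c,s=np.cos(w),np.sin(w);Rz=np.array([[c,-s,0],[s,c,0],[0,0,1]])
    lid=lambda X,l,h:np.array([X,.07-l*np.cos(t)+h*np.sin(t),.1+l*np.sin(t)+h*np.cos(t)])
    b=-.7+la;by,bz=-.085+.06*np.sin(b),.112+.06*np.cos(b)
    L=dict(barL=[-.035,by,bz],barR=[.035,by,bz],fL=[-.06,-.07,.1],fR=[.06,-.07,.1],
      hL=lid(-.06,0,.008),hR=lid(.06,0,.008),eL=lid(-.06,.14,.008),eR=lid(.06,.14,.008),eLi=lid(-.06,.14,0),eRi=lid(.06,.14,0))
    return {k:Rz@np.array(v)+[x,y,0] for k,v in L.items()}
def proj(n,P):
    c=r.camera_info(n);return cv2.projectPoints(np.array(P),np.array(c["rvec"],float),np.array(c["tvec"],float),np.array(c["mtx"],float),None)[0].reshape(-1,2)
def px(d,off):return {k:(np.array(v)+.5)/4-.5+off for k,v in d.items()}
E
python3 - <<'E'
from fit import *
S=px(dict(barL=(63,262),barR=(157,293),fL=(82,220),fR=(243,270),eL=(90,55),eR=(267,115),hL=(168,42),hR=(321,95)),(232,222))
T=px(dict(barL=(330,60),barR=(371,135),fL=(222,80),fR=(307,225),eL=(174,88),eR=(262,250),hL=(43,190),hR=(128,330)),(312,190))
def f(p):
    m=model(p);out=[]
    for n,D in(("scene",S),("top",T)):
        k=list(D);out.append(proj(n,[m[i] for i in k])-np.array([D[i] for i in k]))
    return np.vstack(out)
best=min((least_squares(lambda p:f(p).ravel(),[.55,-.25,w,1.],loss="soft_l1") for w in np.arange(-3,3.2,.75)),key=lambda q:q.cost)
p=best.x;print(p.round(4),best.cost);print(f(p).round(1).tolist());
for k,v in model(p).items():print(k,v.round(3))
np.save("p.npy",p)
E
```

```text
[ 0.5642 -0.2294  0.5204  0.8855] 415.8792488900174
[[-1.1, -0.7], [1.2, 1.0], [-1.7, -0.7], [-0.2, 1.9], [0.0, 0.1], [0.1, 0.1], [0.1, -0.4], [1.7, -0.4], [10.4, 19.7], [-13.5, -21.6], [21.3, 35.6], [-22.2, -38.0], [20.9, 39.5], [-25.4, -42.0], [20.2, 34.4], [-23.1, -38.6]]
barL [ 0.595 -0.354  0.158]
barR [ 0.656 -0.319  0.158]
fL [ 0.547 -0.32   0.1  ]
fR [ 0.651 -0.26   0.1  ]
hL [ 0.474 -0.193  0.105]
hR [ 0.578 -0.133  0.105]
eL [ 0.518 -0.27   0.213]
eR [ 0.622 -0.21   0.213]
eLi [ 0.521 -0.275  0.208]
eRi [ 0.626 -0.216  0.208]
```

The L/R labels in the top view are swapped; I refit.

```bash
python3 - <<'E'
from fit import *
S=px(dict(barL=(63,262),barR=(157,293),fL=(82,220),fR=(243,270),eL=(90,55),eR=(267,115),hL=(168,42),hR=(321,95)),(232,222))
T=px(dict(barR=(330,60),barL=(371,135),fR=(222,80),fL=(307,225),eR=(174,88),eL=(262,250),hR=(43,190),hL=(128,330)),(312,190))
def f(p):
    m=model(p);out=[]
    for n,D in(("scene",S),("top",T)):
        k=list(D);out.append(proj(n,[m[i] for i in k])-np.array([D[i] for i in k]))
    return np.vstack(out)
best=least_squares(lambda p:f(p).ravel(),[.56,-.23,.52,.9],loss="soft_l1")
p=best.x;print(p.round(4),best.cost);print(f(p).round(1).tolist());
for k,v in model(p).items():print(k,v.round(3))
np.save("p.npy",p)
o=r.get_obs()
print(cv2.Rodrigues(o["orientation"])[0].round(3))
E
```

```text
[ 0.562  -0.2309  0.5305  0.8809] 16.975003199624062
[[-1.8, -0.8], [0.7, 0.8], [-2.5, -0.7], [-0.9, 1.5], [-1.1, 0.2], [-0.8, -0.1], [-1.1, -0.6], [0.6, -0.9], [-3.0, -2.4], [0.6, 1.3], [-0.7, -1.1], [0.7, -0.2], [-2.9, -0.6], [-0.2, -0.4], [-1.4, -2.4], [-0.2, 0.3]]
barL [ 0.594 -0.355  0.158]
barR [ 0.655 -0.32   0.158]
fL [ 0.546 -0.322  0.1  ]
fR [ 0.649 -0.261  0.1  ]
hL [ 0.472 -0.196  0.105]
hR [ 0.575 -0.135  0.105]
eL [ 0.517 -0.272  0.213]
eR [ 0.62  -0.212  0.213]
eLi [ 0.52  -0.278  0.208]
eRi [ 0.623 -0.217  0.208]
[[-0.93   0.368 -0.   ]
 [ 0.368  0.93  -0.002]
 [-0.    -0.002 -1.   ]]
```

Fit is within a few mm and agrees with the given sizes (bar z, lid angle 0.88 within range). First I rotate so that tool x = box +y and tool y = box +x, close the fingers and travel above the lid.

Request:
{"fn": "step_arm", "kwargs": {
  "moves": [
    {"rz": 9.5,"dz": -12,"gripper": -1},
    {"rz": 9.5,"dz": -12,"gripper": -1},
    {"rz": 9.5,"dz": -12,"gripper": -1},
    {"rz": 9.5,"dz": -12,"gripper": -1},
    {"dx": -55.5,"dy": -10.2},
    {"dx": -55.5,"dy": -10.2},
    {"dx": -55.5,"dy": -10.2},
    {"dx": -55.5,"dy": -10.2},
    {"dx": -55.5,"dy": -10.2},
    {"dx": -55.5,"dy": -10.2},
    {"dx": -55.5,"dy": -10.2},
    {"dx": -55.5,"dy": -10.2},
    {"dx": -55.5,"dy": -10.2},
    {"dx": -55.5,"dy": -10.2},
    {"dx": -55.5,"dy": -10.2},
    {"dx": -55.5,"dy": -10.2},
    {"dx": -55.5,"dy": -10.2},
    {"dx": -55.5,"dy": -10.2},
    {"dx": -55.5,"dy": -10.2},
    {"dx": -55.5,"dy": -10.2}
  ]
}}

```text
invalid input at $.moves[0]: expected keys rx, ry, rz, dx, dy, dz, gripper
```

```bash
cat > st.py <<'E'
from fit import *
p=np.load("p.npy");o=r.get_obs();R=cv2.Rodrigues(o["orientation"])[0];c,s=np.cos(p[2]),np.sin(p[2])
d=o["tcp_pos"][:2]-p[:2];B=np.array([[c,s],[-s,c]])
print("t",round(float(o["clock"]),2),"tcp box xy mm",(B@d*1e3).round(1),"z",round(o["tcp_pos"][2]*1e3,1),"tip",r.tcp_to_tips,"w",round(o["grip_width"],3))
print("tool axes in box (cols)",(np.block([[B,np.zeros((2,1))],[0,0,1]])@R).round(3).tolist(),"F box",(B@o["contact_force"][:2]).round(2),o["contact_force"][2].round(2),"q",o["joints"].round(2))
E
python3 st.py; python3 - <<'E'
from bench import r
import cv2,numpy as np
a=r.grab_frame("scene")[170:320,200:350];b=r.grab_frame("wrist")
cv2.imwrite("pics/c1.png",np.hstack([cv2.resize(a,(400,400),interpolation=cv2.INTER_CUBIC),cv2.resize(b,(400,300)) if 0 else cv2.copyMakeBorder(cv2.resize(b,(400,300)),0,100,0,0,cv2.BORDER_CONSTANT)]))
E
```

```text
t 0.1 tcp box xy mm [163.5 898.9] z 252.4 tip 0.022 w 0.086
tool axes in box (cols) [[-0.616, 0.788, -0.001], [0.788, 0.616, -0.001], [-0.0, -0.002, -1.0]] F box [-0.67  0.18] -0.56 q [-1.3   0.48  0.02  1.56 -0.01  1.11 -0.08]
```

View pics/c1.png

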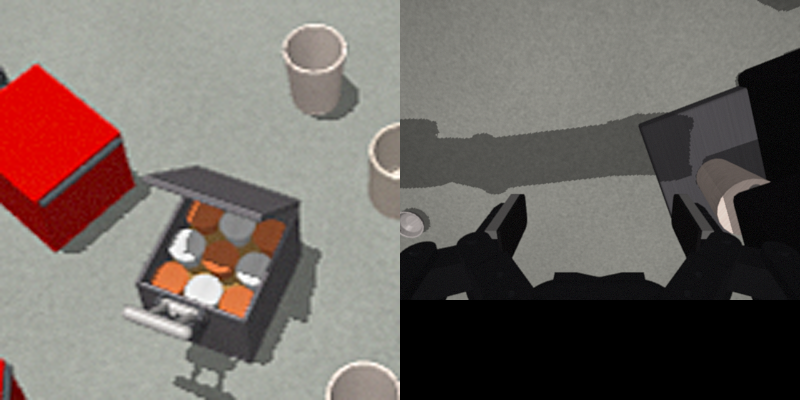

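The picture shows the arm not yet moved (the call was refused: all keys needed), and the box unchanged. At the start the gripper is close to the coffee machine, so I translate first and rotate afterwards.

Request:
{"fn": "step_arm", "kwargs": {
  "moves": [
    {"rx": 0,"ry": 0,"rz": 0,"dx": -37.5,"dy": -42.2,"dz": -3,"gripper": 1},
    {"rx": 0,"ry": 0,"rz": 0,"dx": -37.5,"dy": -42.2,"dz": -3,"gripper": 1},
    {"rx": 0,"ry": 0,"rz": 0,"dx": -37.5,"dy": -42.2,"dz": -3,"gripper": 1},
    {"rx": 0,"ry": 0,"rz": 0,"dx": -37.5,"dy": -42.2,"dz": -3,"gripper": 1},
    {"rx": 0,"ry": 0,"rz": 0,"dx": -37.5,"dy": -42.2,"dz": -3,"gripper": 1},
    {"rx": 0,"ry": 0,"rz": 0,"dx": -37.5,"dy": -42.2,"dz": -3,"gripper": 1},
    {"rx": 0,"ry": 0,"rz": 0,"dx": -37.5,"dy": -42.2,"dz": -3,"gripper": 1},
    {"rx": 0,"ry": 0,"rz": 0,"dx": -37.5,"dy": -42.2,"dz": -3,"gripper": 1},
    {"rx": 0,"ry": 0,"rz": 0,"dx": -37.5,"dy": -42.2,"dz": -3,"gripper": -1},
    {"rx": 0,"ry": 0,"rz": 0,"dx": -37.5,"dy": -42.2,"dz": -3,"gripper": -1},
    {"rx": 0,"ry": 0,"rz": 0,"dx": -37.5,"dy": -42.2,"dz": -3,"gripper": -1},
    {"rx": 0,"ry": 0,"rz": 0,"dx": -37.5,"dy": -42.2,"dz": -3,"gripper": -1},
    {"rx": 0,"ry": 0,"rz": 0,"dx": -37.5,"dy": -42.2,"dz": -3,"gripper": -1},
    {"rx": 0,"ry": 0,"rz": 0,"dx": -37.5,"dy": -42.2,"dz": -3,"gripper": -1},
    {"rx": 0,"ry": 0,"rz": 0,"dx": -37.5,"dy": -42.2,"dz": -3,"gripper": -1},
    {"rx": 0,"ry": 0,"rz": 0,"dx": -37.5,"dy": -42.2,"dz": -3,"gripper": -1},
    {"rx": 0,"ry": 0,"rz": 9.5,"dx": 0,"dy": 0,"dz": 0,"gripper": -1},
    {"rx": 0,"ry": 0,"rz": 9.5,"dx": 0,"dy": 0,"dz": 0,"gripper": -1},
    {"rx": 0,"ry": 0,"rz": 9.5,"dx": 0,"dy": 0,"dz": 0,"gripper": -1},
    {"rx": 0,"ry": 0,"rz": 9.5,"dx": 0,"dy": 0,"dz": 0,"gripper": -1}
  ]
}}

```text
clock: 2.7
tcp_pos: [0.5577, -0.2209, 0.3011]
orientation: [-1.568, -2.722, -0.0]
contact_force: [-1.2, 0.2, 0.7]
grip_width: -0.0
gripper_force: 0.0
```

```bash
python3 st.py
```

```text
t 2.7 tcp box xy mm [ 1.4 10.8] z 301.1 tip 0.022 w -0.0
tool axes in box (cols) [[0.005, 1.0, -0.0], [1.0, -0.005, 0.0], [0.0, -0.0, -1.0]] F box [-0.88  0.81] 0.69 q [-0.27  0.37  0.72  1.72 -0.27  1.15  1.05]
```

Request:
{"fn": "step_arm", "kwargs": {
  "moves": [
    {"rx": 0,"ry": 0,"rz": 0,"dx": 0,"dy": -1.4,"dz": 25,"gripper": -1},
    {"rx": 0,"ry": 0,"rz": 0,"dx": 0,"dy": 0,"dz": 25,"gripper": -1},
    {"rx": 0,"ry": 0,"rz": 0,"dx": 0,"dy": 0,"dz": 20,"gripper": -1},
    {"rx": 0,"ry": 0,"rz": 0,"dx": 0,"dy": 0,"dz": 6,"gripper": -1},
    {"rx": 0,"ry": 0,"rz": 0,"dx": 0,"dy": 0,"dz": 4,"gripper": -1},
    {"rx": 0,"ry": 0,"rz": 0,"dx": -2,"dy": 0,"dz": 4,"gripper": -1},
    {"rx": 0,"ry": 0,"rz": 0,"dx": -2,"dy": 0,"dz": 3,"gripper": -1}
  ]
}}

```text
clock: 3.58
tcp_pos: [0.5591, -0.2253, 0.2147]
orientation: [1.56, 2.725, 0.001]
contact_force: [0.3, 0.2, 0.9]
grip_width: -0.0002
gripper_force: 0.5
```

```bash
python3 st.py; python3 - <<'E'
from bench import r
import cv2,numpy as np
a=r.grab_frame("scene")[170:320,200:350];b=r.grab_frame("top")[180:290,312:422]
cv2.imwrite("pics/c2.png",np.hstack([cv2.resize(i,(400,400),interpolation=cv2.INTER_CUBIC) for i in(a,b)]))
E
```

```text
t 3.58 tcp box xy mm [0.3 6.2] z 214.7 tip 0.022 w -0.0
tool axes in box (cols) [[-0.0, 1.0, 0.001], [1.0, 0.0, -0.001], [-0.001, 0.001, -1.0]] F box [0.41 0.04] 0.94 q [-0.22  0.47  0.67  1.81 -0.34  0.99  1.12]
```

View pics/c2.png

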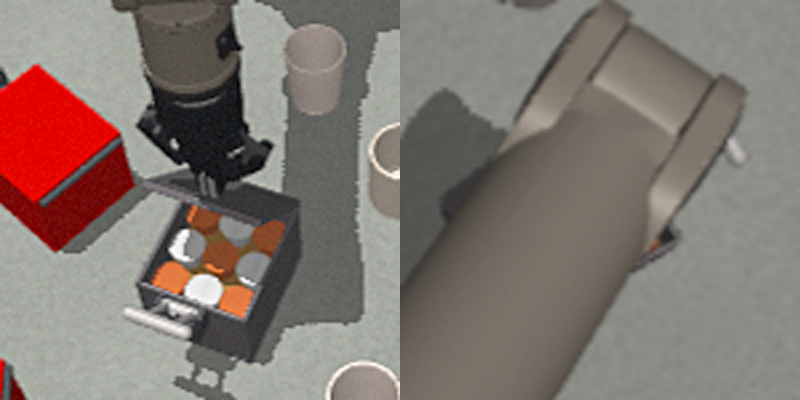

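The picture shows the fingertips just behind the lid's free edge (crop ~(205,195)), on the outer face as planned, with the lid still open. I now follow the arc down.

Request:
{"fn": "step_arm", "kwargs": {
  "moves": [
    {"rx": 0,"ry": 0,"rz": 0,"dx": -4,"dy": 0,"dz": 3,"gripper": -1},
    {"rx": 0,"ry": 0,"rz": 0,"dx": -4,"dy": 0,"dz": 3,"gripper": -1},
    {"rx": 0,"ry": 0,"rz": 0,"dx": -4,"dy": 0,"dz": 4,"gripper": -1},
    {"rx": 0,"ry": 0,"rz": 0,"dx": -5,"dy": 0,"dz": 6,"gripper": -1},
    {"rx": 0,"ry": 0,"rz": 0,"dx": -5,"dy": 0,"dz": 6,"gripper": -1},
    {"rx": 0,"ry": 0,"rz": 0,"dx": -5,"dy": 0,"dz": 7,"gripper": -1},
    {"rx": 0,"ry": 0,"rz": 0,"dx": -4,"dy": 0,"dz": 7,"gripper": -1},
    {"rx": 0,"ry": 0,"rz": 0,"dx": -4,"dy": 0,"dz": 7,"gripper": -1},
    {"rx": 0,"ry": 0,"rz": 0,"dx": -3,"dy": 0,"dz": 7,"gripper": -1}
  ]
}}

```text
clock: 4.8
tcp_pos: [0.5779, -0.2581, 0.1637]
orientation: [-1.561, -2.726, 0.0]
contact_force: [-0.2, 1.0, 1.2]
grip_width: 0.0001
gripper_force: 0.4
```

```bash
python3 st.py
```

```text
t 4.8 tcp box xy mm [ -0.  -31.5] z 163.7 tip 0.022 w 0.0
tool axes in box (cols) [[-0.0, 1.0, -0.0], [1.0, 0.0, 0.0], [0.0, -0.0, -1.0]] F box [0.33 1.01] 1.23 q [-0.12  0.57  0.63  1.77 -0.41  0.93  1.21]
```

Request:
{"fn": "step_arm", "kwargs": {
  "moves": [
    {"rx": 0,"ry": 0,"rz": 0,"dx": -3,"dy": 0,"dz": 8,"gripper": -1},
    {"rx": 0,"ry": 0,"rz": 0,"dx": -2,"dy": 0,"dz": 8,"gripper": -1},
    {"rx": 0,"ry": 0,"rz": 0,"dx": -2,"dy": 0,"dz": 7,"gripper": -1},
    {"rx": 0,"ry": 0,"rz": 0,"dx": 0,"dy": 0,"dz": 6,"gripper": -1},
    {"rx": 0,"ry": 0,"rz": 0,"dx": 0,"dy": 0,"dz": 4,"gripper": -1}
  ]
}}

```text
clock: 5.42
tcp_pos: [0.5815, -0.264, 0.131]
orientation: [1.561, 2.726, -0.0]
contact_force: [0.8, -1.1, 1.5]
grip_width: -0.0003
gripper_force: 0.4
```

```bash
python3 st.py
```

```text
t 5.42 tcp box xy mm [  0.1 -38.5] z 131.0 tip 0.022 w -0.0
tool axes in box (cols) [[-0.0, 1.0, 0.0], [1.0, 0.0, -0.0], [-0.0, 0.0, -1.0]] F box [ 0.11 -1.33] 1.46 q [-0.09  0.62  0.6   1.78 -0.44  0.88  1.24]
```

Tips at z ≈ 0.109; press on in small steps until the force rises.

Request:
{"fn": "step_arm", "kwargs": {
  "moves": [
    {"rx": 0,"ry": 0,"rz": 0,"dx": 0,"dy": 0,"dz": 1,"gripper": -1},
    {"rx": 0,"ry": 0,"rz": 0,"dx": 0,"dy": 0,"dz": 1,"gripper": -1},
    {"rx": 0,"ry": 0,"rz": 0,"dx": 0,"dy": 0,"dz": 0,"gripper": -1}
  ]
}}

```text
clock: 5.8
tcp_pos: [0.5815, -0.2639, 0.1301]
orientation: [1.561, 2.726, 0.001]
contact_force: [-1.2, 0.9, 6.1]
grip_width: 0.0
gripper_force: 2.9
```

```bash
python3 st.py
```

```text
t 5.8 tcp box xy mm [  0.1 -38.3] z 130.1 tip 0.022 w 0.0
tool axes in box (cols) [[-0.0, 1.0, 0.001], [1.0, 0.0, 0.0], [0.0, 0.001, -1.0]] F box [-0.59  1.39] 6.11 q [-0.09  0.62  0.6   1.78 -0.44  0.88  1.24]
```

Firm contact with tips at 108 mm, the shut height. Press once slightly more, lift, and move over to the latch's outer side.

Request:
{"fn": "step_arm", "kwargs": {
  "moves": [
    {"rx": 0,"ry": 0,"rz": 0,"dx": 0,"dy": 0,"dz": 1.5,"gripper": -1},
    {"rx": 0,"ry": 0,"rz": 0,"dx": 0,"dy": 0,"dz": 0,"gripper": -1},
    {"rx": 0,"ry": 0,"rz": 0,"dx": 0,"dy": 0,"dz": -15,"gripper": -1},
    {"rx": 0,"ry": 0,"rz": 0,"dx": 0,"dy": 0,"dz": -45,"gripper": -1},
    {"rx": 0,"ry": 0,"rz": 0,"dx": 0,"dy": 0,"dz": -45,"gripper": -1},
    {"rx": 0,"ry": 0,"rz": 0,"dx": -40,"dy": 0,"dz": 0,"gripper": -1},
    {"rx": 0,"ry": 0,"rz": 0,"dx": -40,"dy": 0,"dz": 0,"gripper": -1},
    {"rx": 0,"ry": 0,"rz": 0,"dx": -35,"dy": 0,"dz": 0,"gripper": -1},
    {"rx": 0,"ry": 0,"rz": 0,"dx": 0,"dy": 0,"dz": 0,"gripper": -1}
  ]
}}

```text
clock: 6.92
tcp_pos: [0.6394, -0.3657, 0.2328]
orientation: [1.564, 2.724, -0.003]
contact_force: [0.3, 0.4, -0.7]
grip_width: -0.0002
gripper_force: 0.0
```

```bash
python3 st.py; python3 - <<'E'
from fit import *
p=np.load("p.npy");p[3]=0;m=model(p)
out=[]
for n,(x,y) in(("scene",(210,200)),("top",(322,180))):
    a=r.grab_frame(n)[y:y+110,x:x+110];a=cv2.resize(a,(396,396),interpolation=cv2.INTER_CUBIC)
    for k in m:
        u=proj(n,[m[k]])[0];cv2.circle(a,tuple(int(t) for t in (u-[x,y]+.5)*3.6),2,(0,255,0),-1)
    out.append(a)
cv2.imwrite("pics/c3.png",np.hstack(out))
E
```

```text
t 6.92 tcp box xy mm [  -1.4 -155.5] z 232.8 tip 0.022 w -0.0
tool axes in box (cols) [[0.002, 1.0, -0.001], [1.0, -0.002, -0.002], [-0.002, -0.001, -1.0]] F box [0.46 0.15] -0.68 q [ 0.04  0.67  0.65  1.44 -0.42  1.17  1.27]
```

View pics/c3.png

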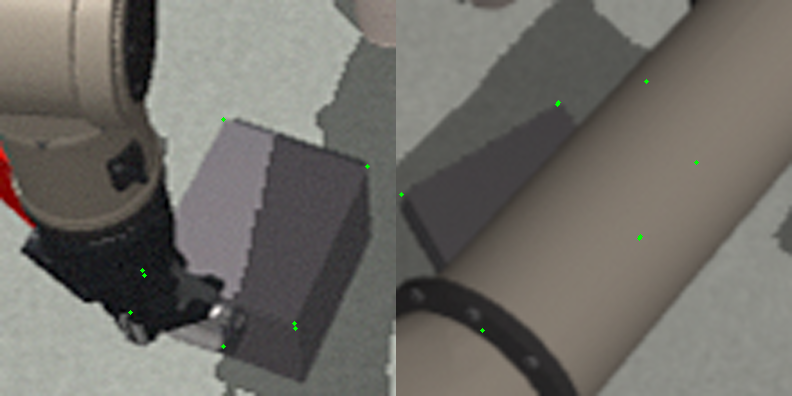

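The lid is flat shut and the hinge-corner predictions match, so the box has not moved. The gripper hides the latch. Descend outside the bar and feel for it.

Request:
{"fn": "step_arm", "kwargs": {
  "moves": [
    {"rx": 0,"ry": 0,"rz": 0,"dx": 0,"dy": 1,"dz": 25,"gripper": -1},
    {"rx": 0,"ry": 0,"rz": 0,"dx": 0,"dy": 0,"dz": 25,"gripper": -1},
    {"rx": 0,"ry": 0,"rz": 0,"dx": 0,"dy": 0,"dz": 11,"gripper": -1},
    {"rx": 0,"ry": 0,"rz": 0,"dx": 4,"dy": 0,"dz": 0,"gripper": -1},
    {"rx": 0,"ry": 0,"rz": 0,"dx": 4,"dy": 0,"dz": 0,"gripper": -1},
    {"rx": 0,"ry": 0,"rz": 0,"dx": 3,"dy": 0,"dz": 0,"gripper": -1}
  ]
}}

```text
clock: 7.78
tcp_pos: [0.6354, -0.3533, 0.1731]
orientation: [1.56, 2.724, -0.0]
contact_force: [3.1, -3.3, 2.2]
grip_width: -0.0005
gripper_force: 2.5
```

```bash
python3 st.py
```

```text
t 7.78 tcp box xy mm [   1.4 -142.7] z 173.1 tip 0.022 w -0.0
tool axes in box (cols) [[-0.0, 1.0, 0.001], [1.0, 0.0, -0.002], [-0.002, 0.001, -1.0]] F box [ 0.98 -4.44] 2.24 q [ 0.04  0.71  0.62  1.52 -0.45  1.06  1.29]
```

Contact at the expected bar position. Follow the bar's arc up.

Request:
{"fn": "step_arm", "kwargs": {
  "moves": [
    {"rx": 0,"ry": 0,"rz": 0,"dx": 3,"dy": 0,"dz": -2.5,"gripper": -1},
    {"rx": 0,"ry": 0,"rz": 0,"dx": 3,"dy": 0,"dz": -2.2,"gripper": -1},
    {"rx": 0,"ry": 0,"rz": 0,"dx": 4,"dy": 0,"dz": -2.3,"gripper": -1},
    {"rx": 0,"ry": 0,"rz": 0,"dx": 4,"dy": 0,"dz": -2,"gripper": -1},
    {"rx": 0,"ry": 0,"rz": 0,"dx": 4,"dy": 0,"dz": -1.6,"gripper": -1}
  ]
}}

```text
clock: 8.4
tcp_pos: [0.6252, -0.3369, 0.1821]
orientation: [-1.56, -2.725, -0.0]
contact_force: [1.1, -2.0, 1.2]
grip_width: -0.0001
gripper_force: 0.9
```

```bash
python3 st.py
```

```text
t 8.4 tcp box xy mm [   0.9 -123.4] z 182.1 tip 0.022 w -0.0
tool axes in box (cols) [[-0.0, 1.0, -0.001], [1.0, 0.0, 0.002], [0.002, -0.001, -1.0]] F box [-0.03 -2.29] 1.16 q [ 0.01  0.68  0.63  1.56 -0.44  1.05  1.28]
```

Request:
{"fn": "step_arm", "kwargs": {
  "moves": [
    {"rx": 0,"ry": 0,"rz": 0,"dx": 4,"dy": 0,"dz": -1.2,"gripper": -1},
    {"rx": 0,"ry": 0,"rz": 0,"dx": 5,"dy": 0,"dz": -1.2,"gripper": -1},
    {"rx": 0,"ry": 0,"rz": 0,"dx": 5,"dy": 0,"dz": -0.7,"gripper": -1},
    {"rx": 0,"ry": 0,"rz": 0,"dx": 5,"dy": 0,"dz": -0.3,"gripper": -1},
    {"rx": 0,"ry": 0,"rz": 0,"dx": 5,"dy": 0,"dz": 0,"gripper": -1},
    {"rx": 0,"ry": 0,"rz": 0,"dx": 5,"dy": 0,"dz": -1,"gripper": -1},
    {"rx": 0,"ry": 0,"rz": 0,"dx": 5,"dy": 0,"dz": -1,"gripper": -1},
    {"rx": 0,"ry": 0,"rz": 0,"dx": 4,"dy": 0,"dz": -1,"gripper": -1}
  ]
}}

```text
clock: 9.4
tcp_pos: [0.6064, -0.3044, 0.1888]
orientation: [-1.561, -2.726, -0.0]
contact_force: [0.3, 0.9, -0.2]
grip_width: 0.0004
gripper_force: 0.0
```

```bash
python3 st.py
```

```text
t 9.4 tcp box xy mm [  1.2 -85.9] z 188.8 tip 0.022 w 0.0
tool axes in box (cols) [[-0.0, 1.0, 0.0], [1.0, 0.0, 0.0], [0.0, 0.0, -1.0]] F box [0.69 0.59] -0.21 q [-0.05  0.62  0.64  1.64 -0.42  1.03  1.25]
```

Force gone: it appears to have snapped over. Back off outward, up and aside, to look.

Request:
{"fn": "step_arm", "kwargs": {
  "moves": [
    {"rx": 0,"ry": 0,"rz": 0,"dx": -10,"dy": 0,"dz": -20,"gripper": -1},
    {"rx": 0,"ry": 0,"rz": 0,"dx": 0,"dy": 0,"dz": -50,"gripper": -1},
    {"rx": 0,"ry": 0,"rz": 0,"dx": 0,"dy": 0,"dz": -50,"gripper": -1},
    {"rx": 0,"ry": 0,"rz": 0,"dx": 30,"dy": -45,"dz": 0,"gripper": -1},
    {"rx": 0,"ry": 0,"rz": 0,"dx": 35,"dy": -45,"dz": 0,"gripper": -1},
    {"rx": 0,"ry": 0,"rz": 0,"dx": 45,"dy": -30,"dz": 0,"gripper": -1},
    {"rx": 0,"ry": 0,"rz": 0,"dx": 55,"dy": 0,"dz": 0,"gripper": -1},
    {"rx": 0,"ry": 0,"rz": 0,"dx": 55,"dy": 0,"dz": 0,"gripper": -1},
    {"rx": 0,"ry": 0,"rz": 0,"dx": 55,"dy": 0,"dz": 0,"gripper": -1},
    {"rx": 0,"ry": 0,"rz": 0,"dx": 0,"dy": 0,"dz": 0,"gripper": -1}
  ]
}}

```text
clock: 10.65
tcp_pos: [0.3672, -0.1343, 0.3087]
orientation: [-1.553, -2.73, -0.005]
contact_force: [-0.6, -0.8, 0.4]
grip_width: 0.0004
gripper_force: 0.0
```

```bash
python3 st.py; python3 - <<'E'
from fit import *
p=np.load("p.npy");p[3]=0;m=model(p,2.1)
out=[]
for n,(x,y) in(("scene",(210,200)),("top",(302,180))):
    a=r.grab_frame(n)[y:y+110,x:x+110];a=cv2.resize(a,(396,396),interpolation=cv2.INTER_CUBIC)
    for k in m:
        u=proj(n,[m[k]])[0];cv2.circle(a,tuple(int(t) for t in (u-[x,y]+.5)*3.6),2,(0,255,0),-1)
    out.append(a)
cv2.imwrite("pics/c4.png",np.hstack(out))
E
```

```text
t 10.65 tcp box xy mm [-119.1  181.9] z 308.7 tip 0.022 w 0.0
tool axes in box (cols) [[-0.006, 1.0, 0.002], [1.0, 0.006, 0.002], [0.002, 0.002, -1.0]] F box [-0.93 -0.36] 0.35 q [-0.5  -0.14  0.64  2.14  0.09  1.12  0.63]
```

View pics/c4.png

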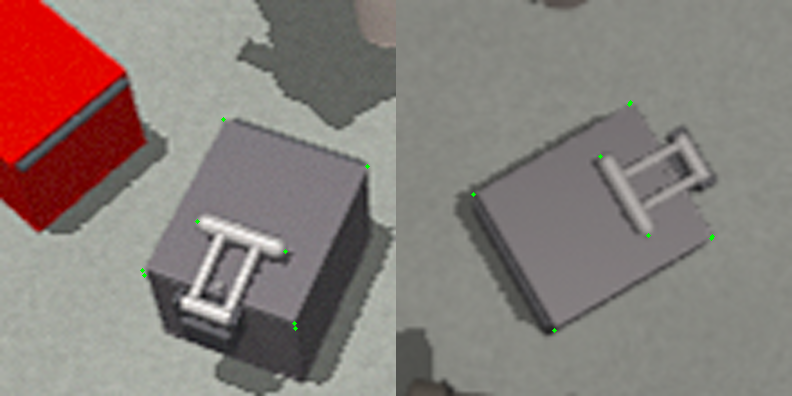

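The lid is flat and the latch bar lies over it at the predicted latched points, scene crop (200,222)–(285,250) and top crop (600,157)–(647,235). The box is in its place and the arm is clear.

```bash
python3 -c "
from bench import r
print(r.hand_in())"
```

```text
the job is handed in; nothing more can be done
None
```

The open grey box is shut and its latch has snapped down onto the lid. The last pictures show the box where it started and the arm clear of it, and I handed the job in at about 10.7 s of robot time.

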